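# Pack the wax-sealing kit into its caddy

### The arm

A 6-joint arm with a two-finger parallel gripper is mounted at the origin on the work surface. World frame = base frame: x ahead of the robot, y to its left, z up, the work surface at z = 0. Lengths are in m, angles in degrees, forces in N, time in s.
With the tool pointing down it reaches from about 0.4 to 0.825 m from the base axis. Payload 7 kg.
Tool frame: the origin (TCP) lies midway between the tips of the shut fingers; the grasp point (between the pads) lies 19 mm behind it; z points along the fingers, y is the line along which they close (so a half turn about z gives the same grasp; the last joint's range is limited). The gripper opens to 88 mm and grips with 3 to 60 N. Pads are 19 mm wide; open, the fingers measure 130 mm over their backs; the gripper's body (78 mm by 193 mm) begins 47 mm behind the grasp point.
Start: joints at [93.398, 20.546, 0.682, 0, -70.136, -16.507], TCP at [0.153, 0.657, 0.206] pointing down, gripper open.
Joint ranges: [-176.03, 176.03], [-82.01, 121.73], [-58.28, 71.71], [-173.87, 95.51], [-174.79, -0.11], [-173.66, 173.66]. Speed limits (degrees/s): [136.94, 136.94, 172.46, 180, 180, 180].

### API

Orientations are given as [roll, pitch, yaw] about the fixed x, y, z axes, in that order (R = Rz(yaw) Ry(pitch) Rx(roll)).
In Python, from plant import r gives the robot as it stands.
- The arm moves only by the tool carry_out, never from a script. Its argument "deltas" is a list of rows, each a list of 3 entries, a list of its own where there are three numbers: the opening, from 0 (shut) to 1 (fully open), then the shift along the tool's x, y, z in mm, then the turn, a rotation vector about the tool's x, y, z in rad. In form: [[gripper, [tx, ty, tz], [rx, ry, rz]], ...]. A call has 1 to 12 rows; each row is the pose to reach, as a shift and turn from the pose commanded when the call began, along the tool's axes at that moment; what a row does not reach only later rows make up. A row lasts 1/10 s, in which the tool goes at most 50 mm and 8.59 degrees, less where a joint would pass 70% of its speed; a pose out of reach is approached as far as the arm can. A call with a gripper value outside its range is refused whole. The fingers move at their own pace and stop on an object; "squeeze" is the grip in N (left out, the last holds). Time passes only in rows, so rows that repeat a pose let the fingers close. It gives the time, the measured TCP pose, the force, the opening and the grip force at its end, in the units of the state.
- r.get_state(): the state, without advancing time (a new reading comes with each control period).
- r.capture(name): name is "side" or "top" or "wrist"; returns (picture, depth): 384x512x3 uint8, red, green, blue; 384x512 float32, m along the optical axis (not along the pixel's ray), 0 where there is no reading.
- r.get_calibration(name): a dict with "fov_y" (degrees; the focal length in pixels is half the picture's height over the tangent of half this angle, whatever the lens; pixels are square), "cx", "cy" (the principal point, pixels), "distortion" ([k1, k2, p1, p2, k3] as OpenCV has them; the pictures are not rectified), "view" (4x4, takes a point from world to camera coordinates). Camera axes: x right, y down, z forward; pixel columns grow to the right and rows downward; lengths in m; the calibration is good to about 2 mm. A picture is of the moment at which its call begins: read the wrist's pose just before it. get_calibration takes no time and is no camera call; for the wrist camera it gives the pose at the moment of the call.
- r.close_job(): hands the job in; it is judged then, once.
The state is a dict: "time_s": time; "joints": joint angles; "qd": joint speeds; "joint_torque": joint torques, N m; "tcp_pos": TCP position; "eef_rot": TCP orientation; "contact_force": force on the tool from outside, world axes, zero at the start; "moment": the same for the moment, N m; "gripper_width": finger opening in m; "gripper_force": force on a finger pad.
Only numpy, scipy, OpenCV 4.12 (cv2) and the standard library are available. Lean on these libraries where they do the work, as an engineer would, in place of code of your own. Each camera call takes 0.05 s, during which the arm holds its last target. There are 200 camera calls.

### The job

Put the sealing kit away in the plywood caddy, everything upright and fully seated: the wide low tapered cup in the large end bay with the tall slim tapered cup set fully home inside it, the wide round seal stamp in the middle bay, and the narrow round seal stamp in the small bay at the other end. The square stamp, the straight cup with the loop handle and the other things on the bench do not belong in the caddy: leave them where they stand.

Things in the scene. Friction and masses are not known exactly. Their poses are not given: they have to be found in the camera images.
- caddy: Shallow plywood tray fixed to the bench, 84 (x) x 200 (y) x 22 mm high, turned any way. Origin: centre of underside; z up. Floor top 6 mm above the origin, walls 6 mm thick, rim at 22 mm. Three bays in a row along its y, each 72 mm deep (x -36 to +36): large bay 72 mm wide, centre y = +58; middle bay 64 mm wide, centre y = -16; small bay 40 mm wide, centre y = -74 mm.
- cup_wide: The wide low cup: plain grey metal, round, tapered, open at the top, no handle. 46 mm high, outside diameter 48 mm at the base and 60 mm at the rim, walls 3 mm, bottom 4 mm thick. Stands upright on the bench. Origin: centre of its underside; z up through the mouth.
- cup_tall: Tall slim cup: plain grey metal, round, tapered, no handle. 72 mm high, outside diameter 35 mm at the base, 54 mm at the rim, walls 3 mm. Stands upright on the bench. It fits into the wide low cup with 3.5 mm of play all round until its underside rests on that cup's 4 mm thick bottom, and then sticks out 30 mm above its rim. Origin: centre of its underside; z up.
- seal_wide: The wide round seal stamp, standing upright on its die: round steel die 44 mm in diameter and 14 mm high, round wooden collar 33 mm in diameter up to 38 mm, then a black handle 20 mm in diameter (straight between 54 and 84 mm). 90 mm high in all. Origin: centre of its underside; z up the handle.
- seal_narrow: The narrow round seal stamp, standing upright on its die: round steel die 24 mm in diameter and 20 mm high, round wooden collar 19 mm in diameter up to 38 mm, then a black handle 16 mm in diameter (straight between 54 and 84 mm). 90 mm high in all; it topples easily. Origin: centre of its underside; z up the handle.
- stamp_square: A look-alike that does not belong in the caddy: hand stamp with a SQUARE steel foot 38 x 38 x 14 mm, a square wooden block 30 x 30 mm up to 38 mm and the same black handle of 20 mm diameter, 90 mm high. Stands loose on the bench. Origin: centre of its underside; z up.
- cup_handled: A look-alike that does not belong in the caddy: grey metal cup with STRAIGHT sides, 52 mm in diameter and 55 mm high, with a loop handle on one side reaching 47 mm from its axis along its own +y. Stands loose on the bench. Origin: centre of its underside; z up.
- jar: Bystander: closed glass jar, 68 mm in diameter, 95 mm high, with a white cap, loose, beyond the work. Origin: centre of its underside.
- ink_pad: Bystander: flat dark ink pad, 75 x 115 x 18 mm, loose, beyond the work. Origin: centre of its underside.
- wax_dish: Bystander: small white dish of wax beads, 84 mm across the rim, 24 mm high, loose, beyond the work. Origin: centre of its underside.
Things that resemble listed ones, but are neither listed nor needed, are in the scene too. Of the things that look like the caddy, take the one that is farthest to the robot's left at the start.

How it is judged:
By the outcome, as a careful person would: the job done as asked, in the order asked, and still so for the second after the job is handed in, with the robot touching nothing.
It also fails if it takes over 118 s, if anything falls off the work surface, if the arm or the gripper's body presses on something with over 40 N, if the wrist force passes 120 N, or if a joint passes its speed limit or range.

## Working session

There is one attempt and no reset: what is moved stays moved. The work goes in short steps, Python scripts to look and compute and a tool call to move; the robot and the scene stay as the last step left them, time stands still between calls to the robot, and variables do not carry over. Pictures are saved under pics/ and viewed, at most 14 in all, crops included, and the job is handed in when it is done.

Besides the shell and the picture viewer there is one more tool, called after "Request:" as name(argument=value, ...), one argument or row to a line, values as JSON. carry_out: Moves the arm, as the interface text tells. Its arguments: {"type":"object","properties":{"deltas":{"type":"array"},"squeeze":{"type":"number"}},"required":["deltas"]}

```bash
ls; mkdir -p pics; cat > h.py <<'E'
import numpy as np, cv2
from plant import r
def snap(n,tag):
    c=r.get_calibration(n); im,d=r.capture(n)
    cv2.imwrite(f'pics/{tag}.png',im[:,:,::-1]); np.savez(f'pics/{tag}.npz',im=im,d=d,view=c['view'],cal=np.array([c['fov_y'],c['cx'],c['cy']]),dist=c['distortion'])
def load(tag):
    z=np.load(f'pics/{tag}.npz'); f=192/np.tan(np.radians(z['cal'][0]/2))
    K=np.array([[f,0,z['cal'][1]],[0,f,z['cal'][2]],[0,0,1]]); return z['im'],z['d'],K,z['dist'],z['view']
def plane(tag,uv,h):
    im,d,K,D,V=load(tag); p=cv2.undistortPoints(np.array(uv,float).reshape(-1,1,2),K,D).reshape(-1,2)
    R=V[:3,:3];c=-R.T@V[:3,3]; ray=np.c_[p,np.ones(len(p))]@R
    return c+ray*((h-c[2])/ray[:,2])[:,None]
def cloud(tag):
    im,d,K,D,V=load(tag); v,u=np.mgrid[:384,:512]
    p=cv2.undistortPoints(np.stack([u,v],-1).reshape(-1,1,2).astype(float),K,D).reshape(-1,2)
    P=np.c_[p,np.ones(len(p))]*d.reshape(-1,1)
    W=(P-V[:3,3])@V[:3,:3]; W[d.reshape(-1)==0]=np.nan; return W.reshape(384,512,3)
E
python3 - <<'E'
from h import *
for n in('side','top','wrist'):
    snap(n,n+'0'); c=r.get_calibration(n); print(n,c['fov_y'],c['distortion'],np.round(np.linalg.inv(c['view']),3).tolist())
s=r.get_state(); print(s)
E
```

```text
pics
side 48.41374543651009 [-0.14787105  0.          0.          0.          0.        ] [[-0.947, 0.215, -0.24, 0.776], [0.321, 0.591, -0.74, 0.848], [-0.017, -0.777, -0.629, 0.736], [0.0, 0.0, 0.0, 1.0]]
top 57.80932442811423 [-0.06604072  0.          0.          0.          0.        ] [[0.026, -0.994, 0.109, 0.379], [-0.999, -0.023, 0.031, -0.017], [-0.028, -0.11, -0.994, 1.23], [0.0, 0.0, 0.0, 1.0]]
wrist 67.79413084854576 [-0.02140677  0.          0.          0.          0.        ] [[-0.228, -0.93, -0.289, 0.231], [-0.974, 0.218, 0.067, 0.638], [0.001, 0.297, -0.955, 0.385], [0.0, 0.0, 0.0, 1.0]]
{'time_s': 0.15, 'joints': array([ 9.34003196e+01,  2.05812088e+01,  6.47605660e-01, -1.36514464e-02,
       -7.01352713e+01, -1.65063229e+01]), 'qd': array([-0.02160628, -0.21828866,  0.05262106,  0.10236906,  0.1014559 ,
       -0.01143916]), 'joint_torque': array([-4.91137616e-04, -5.83276033e+01,  2.93292832e+01,  7.00116903e+00,
        8.83744477e-03, -1.11313386e-04]), 'tcp_pos': array([0.1530094 , 0.65704543, 0.20526355]), 'eef_rot': array([ 1.79930317e+02, -7.26416459e-03, -1.31106454e+01]), 'contact_force': array([-0.22973488,  0.34491947,  1.21644281]), 'moment': array([-0.01241376, -0.03382807, -0.03407119]), 'gripper_force': 0.0, 'gripper_width': 0.08759948399468108}
```

View pics/top0.png

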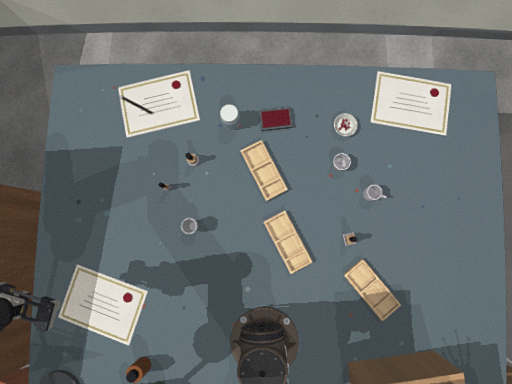

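View pics/side0.png

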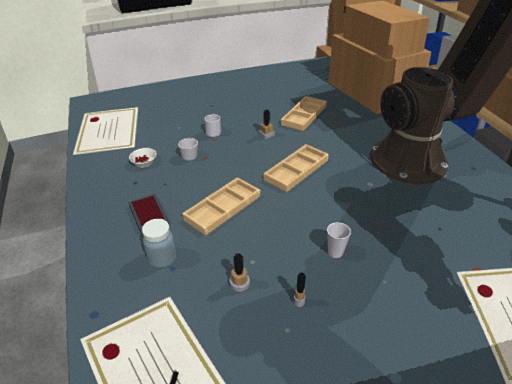

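The top view shows tan caddies at (264,170), (288,242) and (372,290). The round seals are at (192,158) and (165,186), and the tall cup is at (189,226). The wide cup is at (342,161), the handled cup at (375,192) and the square stamp at (349,239). The side view confirms this.

```bash
python3 - <<'E'
from h import *
for t in('top0','side0'):
    W=cloud(t); z=W[...,2]; im=load(t)[0]
    print(t,'table z',np.nanmedian(z))
    m=((z>0.008)&(z<.12)&(W[...,0]>.25)&(W[...,0]<1)&(abs(W[...,1])<.6)).astype(np.uint8)
    n,l,st,c=cv2.connectedComponentsWithStats(m)
    for i in range(1,n):
        if st[i,4]<25: continue
        P=W[l==i]; mid=(P.max(0)+P.min(0))/2
        print(np.round(c[i]),st[i,4],'mean',np.round(P.mean(0),3),'mid',np.round(mid,3),'ext',np.round(np.ptp(P,axis=0),3),'zmax',P[:,2].max().round(3))
E
cp pics/top0.png pics/t.png; python3 - <<'E'
import cv2
a=cv2.imread('pics/top0.png'); b=a[130:280,150:330]; cv2.imwrite('pics/topcrop.png',cv2.resize(b,None,fx=4,fy=4,interpolation=2))
E
```

```text
top0 table z -0.001276164308004939
[136. 105.] 78 mean [0.831 0.498 0.011] mid [0.834 0.499 0.013] ext [0.071 0.129 0.01 ] zmax 0.018
[230. 117.] 391 mean [0.765 0.135 0.076] mid [0.773 0.137 0.054] ext [0.065 0.062 0.092] zmax 0.1
[275. 118.] 649 mean [ 0.782 -0.02   0.016] mid [ 0.782 -0.021  0.016] ext [0.088 0.12  0.016] zmax 0.024
[346. 123.] 241 mean [ 0.77  -0.274  0.017] mid [ 0.764 -0.272  0.019] ext [0.083 0.083 0.021] zmax 0.029
[263. 170.] 435 mean [0.591 0.018 0.019] mid [0.593 0.019 0.018] ext [0.214 0.166 0.02 ] zmax 0.028
[192. 159.] 134 mean [0.622 0.267 0.042] mid [0.626 0.271 0.051] ext [0.04  0.042 0.085] zmax 0.093
[342. 161.] 144 mean [ 0.629 -0.258  0.032] mid [ 0.624 -0.253  0.03 ] ext [0.057 0.059 0.043] zmax 0.051
[164. 186.] 67 mean [0.523 0.358 0.049] mid [0.524 0.36  0.051] ext [0.023 0.02  0.085] zmax 0.093
[373. 193.] 159 mean [ 0.517 -0.365  0.037] mid [ 0.518 -0.369  0.034] ext [0.05  0.066 0.05 ] zmax 0.059
[287. 242.] 413 mean [ 0.342 -0.072  0.02 ] mid [ 0.349 -0.07   0.018] ext [0.198 0.168 0.019] zmax 0.027
[189. 226.] 159 mean [0.388 0.266 0.05 
[... 844 characters left out ...]
157.] 331 mean [ 0.764 -0.275  0.017] mid [ 0.763 -0.268  0.018] ext [0.081 0.088 0.021] zmax 0.029
[221. 204.] 1516 mean [0.593 0.019 0.017] mid [0.591 0.018 0.018] ext [0.214 0.171 0.019] zmax 0.027
[154. 230.] 2017 mean [0.777 0.088 0.048] mid [0.782 0.047 0.054] ext [0.088 0.256 0.091] zmax 0.099
[338. 238.] 650 mean [0.388 0.264 0.052] mid [0.386 0.262 0.042] ext [0.054 0.053 0.067] zmax 0.075
[239. 274.] 466 mean [0.627 0.282 0.043] mid [0.626 0.278 0.051] ext [0.041 0.04  0.086] zmax 0.094
[300. 290.] 289 mean [0.525 0.368 0.049] mid [0.523 0.364 0.051] ext [0.023 0.022 0.085] zmax 0.093
[174. 377.] 68 mean [0.804 0.45  0.012] mid [0.804 0.449 0.012] ext [0.018 0.025 0.007] zmax 0.015
```

View pics/topcrop.png

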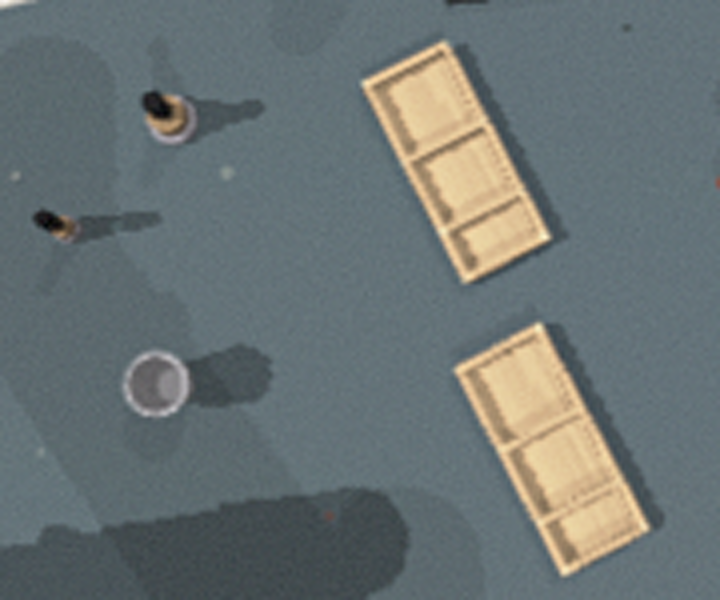

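View pics/wrist0.png

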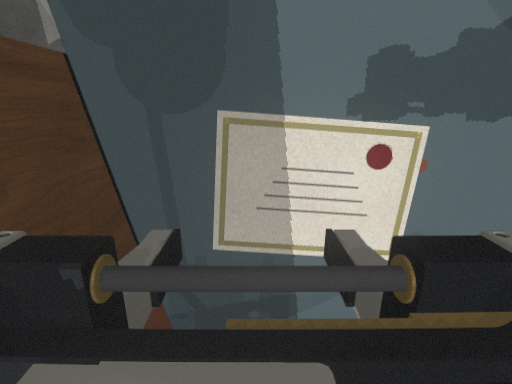

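The crop shows the leftmost caddy's large bay at its far-left end and its small bay nearest the robot. The wrist view shows only a certificate. Next I'll refine the positions from the rims and handles.

```bash
cat >> h.py <<'E'
def circ(P):
    A=np.c_[2*P[:,:2],np.ones(len(P))]; s=np.linalg.lstsq(A,(P[:,:2]**2).sum(1),rcond=None)[0]; return np.r_[s[:2],np.sqrt(s[2]+s[0]**2+s[1]**2)]
OBJ=dict(cup_wide=(.624,-.251,.046),cup_tall=(.387,.262,.072),seal_wide=(.626,.274,.09),seal_narrow=(.524,.362,.09))
def near(tag,c,rad,z0,z1):
    W=cloud(tag).reshape(-1,3); m=(np.hypot(W[:,0]-c[0],W[:,1]-c[1])<rad)&(W[:,2]>z0)&(W[:,2]<z1); return W[m]
def rimcirc(tag,c,h):   # rim outline: object mask boundary rays onto rim plane
    im,d,K,D,V=load(tag); W=cloud(tag)
    m=((np.hypot(W[...,0]-c[0],W[...,1]-c[1])<.045)&(W[...,2]>h-.008)&(W[...,2]<h+.01)).astype(np.uint8)
    hull=cv2.convexHull(np.argwhere(m)[:,::-1].astype(np.float32).reshape(-1,1,2))[:,0]
    P=plane(tag,hull,h); return circ(P)
E
python3 - <<'E'
from h import *
for t in('top0','side0'):
    print(t)
    for k,(x,y,h) in OBJ.items():
        if 'cup' in k: print(k,np.round(rimcirc(t,(x,y),h),4))
        else:
            P=near(t,(x,y),.05,.056,.1); print(k,len(P),'mean',np.round(P.mean(0),4),'mid',np.round((P.max(0)+P.min(0))/2,4)[:2],np.round(np.ptp(P,axis=0),3))
            P=near(t,(x,y),.05,.006,.1); print('   whole',np.round((P.max(0)+P.min(0))/2,4)[:2])
    P=near(t,(.592,.018),.14,.015,.03); r_=cv2.minAreaRect((P[:,:2]*1000).astype(np.float32)); print('caddy',r_, P[:,2].max())
E
```

```text
top0
cup_wide [ 0.6234 -0.2527  0.0296]
cup_tall [0.3879 0.2596 0.0263]
seal_wide 40 mean [0.624  0.2694 0.0811] mid [0.625  0.2707] [0.017 0.016 0.035]
   whole [0.6265 0.2711]
seal_narrow 30 mean [0.5229 0.3594 0.0791] mid [0.5245 0.3612] [0.016 0.015 0.037]
   whole [0.5366 0.3622]
caddy ((592.5830688476562, 18.922645568847656), (200.92909240722656, 84.02891540527344), 28.806251525878906) 0.028475620698701035
side0
cup_wide [ 0.6244 -0.2458  0.0332]
cup_tall [0.3879 0.2637 0.0291]
seal_wide 144 mean [0.6259 0.2796 0.078 ] mid [0.6251 0.2767] [0.018 0.016 0.038]
   whole [0.6328 0.2796]
seal_narrow 118 mean [0.525  0.3669 0.0777] mid [0.523  0.3642] [0.016 0.015 0.037]
   whole [0.5233 0.3645]
caddy ((591.7214965820312, 17.210052490234375), (202.47152709960938, 88.81547546386719), 29.05881118774414) 0.027107681031133837
```

```bash
cat > go.py <<'E'
import sys; from h import *
from scipy.spatial.transform import Rotation as T
def go(x,y,z,yaw,p=None,rot=None):
    s=r.get_state(); p=s['tcp_pos'] if p is None else p; A=T.from_euler('xyz',s['eef_rot'] if rot is None else rot,degrees=True)
    B=T.from_euler('xyz',[180,0,yaw],degrees=True)
    print('mm',np.round(A.inv().apply(np.array([x,y,z])-p)*1000,1),'rv',np.round((A.inv()*B).as_rotvec(),4),'t',s['time_s'],'w',round(s['gripper_width'],4))
if __name__=='__main__': go(*map(float,sys.argv[1:5]))
E
python3 go.py .624 -.25 .16 29
```

```text
mm [664.5 776.5  46.3] rv [ 1.20e-03  3.00e-04 -7.35e-01] t 0.15 w 0.0876
```

Request:
carry_out(
  deltas=[
    [1,[664.5,776.5,20],[0,0,-0.735]],
    [1,[664.5,776.5,20],[0,0,-0.735]],
    [1,[664.5,776.5,20],[0,0,-0.735]],
    [1,[664.5,776.5,20],[0,0,-0.735]],
    [1,[664.5,776.5,20],[0,0,-0.735]],
    [1,[664.5,776.5,20],[0,0,-0.735]],
    [1,[664.5,776.5,20],[0,0,-0.735]],
    [1,[664.5,776.5,20],[0,0,-0.735]],
    [1,[664.5,776.5,20],[0,0,-0.735]],
    [1,[664.5,776.5,20],[0,0,-0.735]],
    [1,[664.5,776.5,20],[0,0,-0.735]],
    [1,[664.5,776.5,20],[0,0,-0.735]],
  ],
  squeeze=20,
)

```text
time_s: 1.35
tcp_pos: [0.43, 0.1232, 0.1945]
eef_rot: [-180.0, -0.1, 29.0]
contact_force: [1.4, 0.9, 0.4]
gripper_width: 0.0877
gripper_force: 0.0
```

```bash
python3 go.py .624 -.25 .18 29
```

```text
mm [-11.5 420.4  14.4] rv [-0.0003 -0.001   0.0006] t 1.35 w 0.0877
```

Request:
carry_out(
  deltas=[
    [1,[-11.5,420,14],[0,0,0]],
    [1,[-11.5,420,14],[0,0,0]],
    [1,[-11.5,420,14],[0,0,0]],
    [1,[-11.5,420,14],[0,0,0]],
    [1,[-11.5,420,14],[0,0,0]],
    [1,[-11.5,420,14],[0,0,0]],
    [1,[-11.5,420,14],[0,0,0]],
    [1,[-11.5,420,14],[0,0,0]],
    [1,[-11.5,420,14],[0,0,0]],
    [1,[-11.5,420,14],[0,0,0]],
    [1,[-11.5,420,14],[0,0,0]],
    [1,[-11.5,420,14],[0,0,0]],
  ],
)

```text
time_s: 2.55
tcp_pos: [0.6228, -0.2471, 0.1803]
eef_rot: [-180.0, 0.0, 29.0]
contact_force: [-0.1, 1.2, 0.8]
gripper_width: 0.0877
gripper_force: 0.0
```

```bash
python3 - <<'E'
from go import *
snap('wrist','w1'); go(.624,-.25,.022,29)
W=cloud('w1'); m=(W[...,2]>.03)&(W[...,2]<.06)&(np.hypot(W[...,0]-.624,W[...,1]+.25)<.05)
print(m.sum()); print(rimcirc('w1',(.624,-.25),.046), np.nanmedian(W[...,2][np.abs(W[...,2])<.01]))
P=W[m]; print(P.min(0),P.max(0))
E
```

```text
mm [ -0.6   3.2 158.6] rv [ 0.     -0.0003  0.0011] t 2.6 w 0.0876
792
[ 0.62288875 -0.25361666  0.02962611] 0.0011472279027871968
[ 0.59334757 -0.28280155  0.03004343] [ 0.6527372  -0.22401723  0.04918506]
```

View pics/w1.png

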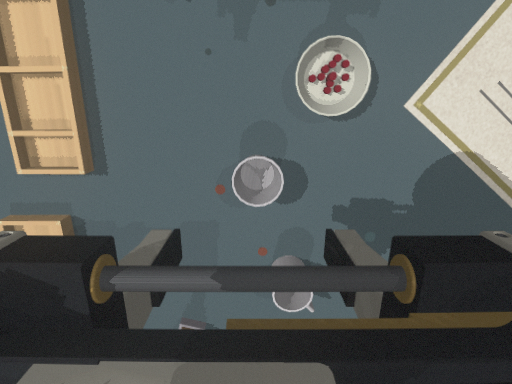

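The wrist view shows the wide cup's rim centred at (257,181), with nothing near where the fingers will come down. I'll descend straddling the cup and close.

```bash
python3 go.py .623 -.2525 .022 29
```

```text
mm [ -2.7   4.9 158.6] rv [ 0.     -0.0003  0.0011] t 2.6 w 0.0876
```

Request:
carry_out(
  deltas=[
    [1,[-2.7,5,30],[0,0,0]],
    [1,[-2.7,5,70],[0,0,0]],
    [1,[-2.7,5,110],[0,0,0]],
    [1,[-2.7,5,140],[0,0,0]],
    [1,[-2.7,5,155],[0,0,0]],
    [1,[-2.7,5,158],[0,0,0]],
    [1,[-2.7,5,158],[0,0,0]],
    [0.5,[-2.7,5,158],[0,0,0]],
    [0.4,[-2.7,5,158],[0,0,0]],
    [0.4,[-2.7,5,158],[0,0,0]],
    [0.4,[-2.7,5,158],[0,0,0]],
    [0.4,[-2.7,5,158],[0,0,0]],
  ],
  squeeze=15,
)

```text
time_s: 3.8
tcp_pos: [0.6235, -0.2536, 0.0229]
eef_rot: [180.0, -0.0, 29.0]
contact_force: [-1.0, 1.0, 4.1]
gripper_width: 0.0583
gripper_force: 15.0
```

Request:
carry_out(
  deltas=[
    [0.4,[0,0,-15],[0,0,0]],
    [0.4,[0,0,-50],[0,0,0]],
    [0.4,[0,0,-90],[0,0,0]],
    [0.4,[0,0,-110],[0,0,0]],
    [0.4,[0,0,-110],[0,0,0]],
    [0.4,[0,0,-110],[0,0,0]],
  ],
)

```text
time_s: 4.4
tcp_pos: [0.6232, -0.2535, 0.1331]
eef_rot: [180.0, -0.1, 29.0]
contact_force: [-0.7, -0.5, -1.7]
gripper_width: 0.0582
gripper_force: 15.0
```

```bash
python3 go.py .6428 .046 .08 29
```

```text
mm [ 162.2 -252.5   53.2] rv [ 0.0004 -0.0011 -0.0002] t 4.4 w 0.0582
```

Request:
carry_out(
  deltas=[
    [0.4,[10,-15,0],[0,0,0]],
    [0.4,[30,-47,0],[0,0,0]],
    [0.4,[55,-86,0],[0,0,0]],
    [0.4,[80,-125,0],[0,0,0]],
    [0.4,[105,-164,0],[0,0,0]],
    [0.4,[130,-203,0],[0,0,0]],
    [0.4,[150,-234,0],[0,0,0]],
    [0.4,[160,-249,0],[0,0,0]],
    [0.4,[162,-252.5,0],[0,0,0]],
    [0.4,[162,-252.5,20],[0,0,0]],
    [0.4,[162,-252.5,40],[0,0,0]],
    [0.4,[162,-252.5,40],[0,0,0]],
  ],
)

```text
time_s: 5.6
tcp_pos: [0.6397, 0.0445, 0.0887]
eef_rot: [-179.9, 0.4, 28.9]
contact_force: [-0.3, -0.1, -1.3]
gripper_width: 0.058
gripper_force: 15.0
```

```bash
python3 - <<'E'
from go import *
snap('wrist','w2');snap('side','s2');snap('top','t2'); go(.6428,.046,.029,29)
print(rimcirc('s2',(.642,.046),.12-.0229+.02))
a=cv2.imread('pics/s2.png')[120:260,130:330];b=cv2.imread('pics/w2.png')
cv2.imwrite('pics/c2.png',np.hstack([cv2.resize(a,(400,280)),cv2.resize(b,(373,280))]))
E
```

```text
mm [ 0.4 -0.7 63.7] rv [ 0.0004  0.0001 -0.0004] t 5.75 w 0.0583
[0.64068328 0.04387567 0.03802133]
```

View pics/c2.png

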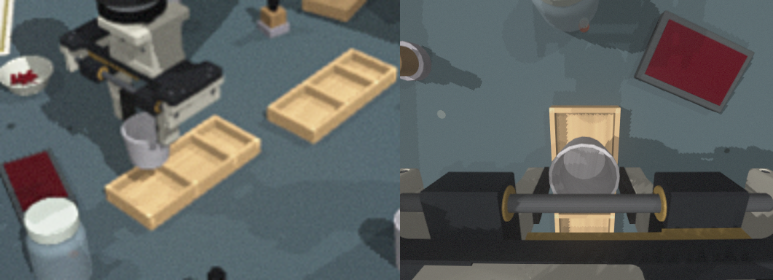

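The side view and wrist view show the cup, held upright, over the large bay. The bay's far corners are at about (207,147) and (302,147) in the full wrist picture.

```bash
python3 - <<'E'
from go import *
print(plane('w2',[[206.5,147],[301.5,147]],.022))
u=np.array([np.cos(np.radians(28.9)),np.sin(np.radians(28.9))]);v=np.array([u[1],-u[0]]);c=np.array([.592,.018])
print(c+.1*u-.042*v,c+.1*u+.042*v)
E
```

```text
[[0.6605707  0.10081668 0.022     ]
 [0.70000349 0.02941947 0.022     ]]
[0.65924859 0.10309775] [0.69984431 0.02955873]
```

Request:
carry_out(
  deltas=[
    [0.4,[0,0,20],[0,0,0]],
    [0.4,[0,0,40],[0,0,0]],
    [0.4,[0,0,53],[0,0,0]],
    [0.4,[0,0,59],[0,0,0]],
    [0.4,[0,0,62],[0,0,0]],
    [0.4,[0,0,64],[0,0,0]],
    [0.4,[0,0,64],[0,0,0]],
    [0.4,[0,0,64],[0,0,0]],
  ],
)

```text
time_s: 6.55
tcp_pos: [0.6431, 0.0459, 0.029]
eef_rot: [180.0, -0.1, 29.0]
contact_force: [-0.2, -0.6, -0.8]
gripper_width: 0.0579
gripper_force: 15.0
```

Request:
carry_out(
  deltas=[
    [0.4,[0,0,1],[0,0,0]],
    [0.4,[0,0,1],[0,0,0]],
    [0.5,[0,0,1],[0,0,0]],
    [0.7,[0,0,1],[0,0,0]],
    [0.9,[0,0,1],[0,0,0]],
    [1,[0,0,1],[0,0,0]],
    [1,[0,0,-1],[0,0,0]],
    [1,[0,0,-30],[0,0,0]],
    [1,[0,0,-80],[0,0,0]],
    [1,[0,0,-120],[0,0,0]],
    [1,[0,0,-120],[0,0,0]],
    [1,[0,0,-120],[0,0,0]],
  ],
)

```text
time_s: 7.75
tcp_pos: [0.6431, 0.0461, 0.1497]
eef_rot: [180.0, -0.2, 29.0]
contact_force: [0.4, 0.4, -0.5]
gripper_width: 0.0876
gripper_force: 0.0
```

```bash
python3 - <<'E'
from go import *
snap('wrist','w3'); c=rimcirc('w3',(.643,.046),.052); print(c); P=near('w3',(.643,.046),.036,.045,.06); print(P[:,2].mean())
go(.388,.262,.15,29)
E
```

```text
[0.64288348 0.04547013 0.02965545]
0.05152845438748638
mm [-117.6 -312.2   -1.7] rv [-0.0004 -0.0002 -0.0002] t 7.8 w 0.0879
```

Request:
carry_out(
  deltas=[
    [1,[-118,-312,-15],[0,0,0]],
    [1,[-118,-312,-15],[0,0,0]],
    [1,[-118,-312,-15],[0,0,0]],
    [1,[-118,-312,-15],[0,0,0]],
    [1,[-118,-312,-15],[0,0,0]],
    [1,[-118,-312,-15],[0,0,0]],
    [1,[-118,-312,-15],[0,0,0]],
    [1,[-118,-312,-15],[0,0,0]],
    [1,[-118,-312,-15],[0,0,0]],
    [1,[-118,-312,-15],[0,0,0]],
  ],
)

```text
time_s: 8.8
tcp_pos: [0.3881, 0.2608, 0.1624]
eef_rot: [180.0, 0.1, 29.0]
contact_force: [-0.1, -0.3, -0.1]
gripper_width: 0.0873
gripper_force: 0.0
```

```bash
python3 - <<'E'
from go import *
snap('wrist','w4'); c=rimcirc('w4',(.388,.262),.072); print(c)
go(c[0],c[1],.048,29)
E
```

```text
[0.38710927 0.26135253 0.02669022]
mm [ -0.6  -1.3 114.5] rv [ 0.0008  0.0014 -0.0011] t 8.85 w 0.0877
```

Request:
carry_out(
  deltas=[
    [1,[-0.5,-1.3,30],[0,0,0]],
    [1,[-0.5,-1.3,65],[0,0,0]],
    [1,[-0.5,-1.3,95],[0,0,0]],
    [1,[-0.5,-1.3,111],[0,0,0]],
    [1,[-0.5,-1.3,114],[0,0,0]],
    [1,[-0.5,-1.3,114],[0,0,0]],
    [0.5,[-0.5,-1.3,114],[0,0,0]],
    [0.4,[-0.5,-1.3,114],[0,0,0]],
    [0.4,[-0.5,-1.3,114],[0,0,0]],
    [0.4,[-0.5,-1.3,114],[0,0,0]],
    [0.4,[-0.5,-1.3,114],[0,0,0]],
    [0.4,[-0.5,-1.3,114],[0,0,0]],
  ],
)

```text
time_s: 10.05
tcp_pos: [0.3871, 0.2625, 0.0496]
eef_rot: [180.0, -0.0, 29.0]
contact_force: [0.9, -0.5, 2.6]
gripper_width: 0.0524
gripper_force: 15.0
```

Request:
carry_out(
  deltas=[
    [0.4,[0,0,-15],[0,0,0]],
    [0.4,[0,0,-50],[0,0,0]],
    [0.4,[0,0,-90],[0,0,0]],
    [0.4,[0,0,-120],[0,0,0]],
    [0.4,[0,0,-120],[0,0,0]],
    [0.4,[0,0,-120],[0,0,0]],
  ],
)

```text
time_s: 10.65
tcp_pos: [0.3868, 0.2625, 0.1694]
eef_rot: [-179.9, -0.1, 29.0]
contact_force: [0.8, -0.4, -1.6]
gripper_width: 0.0519
gripper_force: 15.0
```

```bash
python3 go.py .643 .0457 .17 29
```

```text
mm [119.  313.9  -0.8] rv [-0.0011 -0.0009 -0.0001] t 10.65 w 0.0519
```

Request:
carry_out(
  deltas=[
    [0.4,[7,18,0],[0,0,0]],
    [0.4,[20,53,0],[0,0,0]],
    [0.4,[35,92,0],[0,0,0]],
    [0.4,[50,132,0],[0,0,0]],
    [0.4,[65,172,0],[0,0,0]],
    [0.4,[80,211,0],[0,0,0]],
    [0.4,[95,251,0],[0,0,0]],
    [0.4,[107,282,0],[0,0,0]],
    [0.4,[115,303,0],[0,0,0]],
    [0.4,[119,314,0],[0,0,0]],
    [0.4,[119,314,0],[0,0,0]],
    [0.4,[119,314,0],[0,0,0]],
  ],
)

```text
time_s: 11.85
tcp_pos: [0.6423, 0.0456, 0.168]
eef_rot: [-180.0, 0.1, 29.0]
contact_force: [-0.5, -1.2, -0.7]
gripper_width: 0.052
gripper_force: 15.0
```

```bash
python3 go.py .643 .0457 .0595 29
```

```text
mm [  0.8   0.3 108.5] rv [-0.0007  0.002  -0.0002] t 11.85 w 0.052
```

Request:
carry_out(
  deltas=[
    [0.4,[0.5,0.3,20],[0,0,0]],
    [0.4,[0.5,0.3,45],[0,0,0]],
    [0.4,[0.5,0.3,65],[0,0,0]],
    [0.4,[0.5,0.3,80],[0,0,0]],
    [0.4,[0.5,0.3,90],[0,0,0]],
    [0.4,[0.5,0.3,97],[0,0,0]],
    [0.4,[0.5,0.3,102],[0,0,0]],
    [0.4,[0.5,0.3,105],[0,0,0]],
    [0.4,[0.5,0.3,107],[0,0,0]],
    [0.4,[0.5,0.3,107],[0,0,0]],
  ],
)

```text
time_s: 12.85
tcp_pos: [0.644, 0.0454, 0.0624]
eef_rot: [180.0, -0.0, 29.0]
contact_force: [-0.9, 1.0, -1.5]
gripper_width: 0.0522
gripper_force: 15.0
```

Request:
carry_out(
  deltas=[
    [0.4,[0,0,1],[0,0,0]],
    [0.4,[0,0,2],[0,0,0]],
    [0.4,[0,0,3],[0,0,0]],
    [0.4,[0,0,3],[0,0,0]],
    [0.4,[0,0,3],[0,0,0]],
  ],
)

```text
time_s: 13.35
tcp_pos: [0.6441, 0.0454, 0.0596]
eef_rot: [180.0, -0.0, 29.0]
contact_force: [-0.0, -0.1, 2.0]
gripper_width: 0.0519
gripper_force: 15.0
```

Light contact, at the expected height. I'll release and check.

Request:
carry_out(
  deltas=[
    [0.5,[0,0,0.5],[0,0,0]],
    [0.7,[0,0,0.5],[0,0,0]],
    [0.9,[0,0,0.5],[0,0,0]],
    [1,[0,0,0.5],[0,0,0]],
    [1,[0,0,0],[0,0,0]],
    [1,[0,0,-30],[0,0,0]],
    [1,[0,0,-80],[0,0,0]],
    [1,[0,0,-110],[0,0,0]],
    [1,[0,0,-110],[0,0,0]],
    [1,[0,0,-110],[0,0,0]],
  ],
)

```text
time_s: 14.35
tcp_pos: [0.6441, 0.0457, 0.1701]
eef_rot: [-180.0, -0.1, 29.0]
contact_force: [0.4, 0.7, 0.3]
gripper_width: 0.088
gripper_force: 0.0
```

```bash
python3 - <<'E'
from go import *
snap('wrist','w5'); c=rimcirc('w5',(.643,.046),.082); print(c); P=near('w5',(.643,.046),.036,.072,.1); print(np.percentile(P[:,2],[5,50,95]))
go(.625,.273,.17,29)
E
```

```text
[0.64386333 0.04435661 0.02668391]
[0.0733829  0.08228853 0.08392424]
mm [  94.2 -208.    -1.1] rv [-0.0005  0.0004 -0.0002] t 14.4 w 0.0877
```

View pics/w5.png

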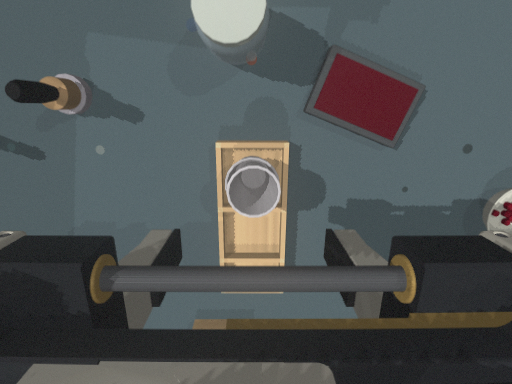

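The tall cup is nested inside the wide one at (253,188), and its rim is at the expected 82 mm. The wide seal stands at (70,93). Next I'll fetch it.

Request:
carry_out(
  deltas=[
    [1,[94,-208,0],[0,0,0]],
    [1,[94,-208,0],[0,0,0]],
    [1,[94,-208,0],[0,0,0]],
    [1,[94,-208,0],[0,0,0]],
    [1,[94,-208,0],[0,0,0]],
    [1,[94,-208,0],[0,0,0]],
    [1,[94,-208,0],[0,0,0]],
    [1,[94,-208,0],[0,0,0]],
  ],
)

```text
time_s: 15.2
tcp_pos: [0.6248, 0.272, 0.1682]
eef_rot: [180.0, 0.1, 29.0]
contact_force: [-0.1, 0.4, -0.6]
gripper_width: 0.0875
gripper_force: 0.0
```

```bash
python3 - <<'E'
from go import *
snap('wrist','w6'); P=near('w6',(.625,.273),.04,.088,.1); print(len(P),P.mean(0),np.ptp(P,axis=0)); P=near('w6',(.625,.273),.04,.01,.018); print(circ(P),len(P))
go(.625,.273,.050,29)
E
```

```text
236 [0.62584346 0.2738515  0.0905653 ] [0.01650894 0.01676228 0.00471055]
[0.62480779 0.27337613 0.01950817] 309
mm [  0.7  -1.1 118.5] rv [ 0.0002  0.0013 -0.0009] t 15.25 w 0.088
```

Request:
carry_out(
  deltas=[
    [1,[1,-1.3,30],[0,0,0]],
    [1,[1,-1.3,65],[0,0,0]],
    [1,[1,-1.3,95],[0,0,0]],
    [0.6,[1,-1.3,113],[0,0,0]],
    [0.4,[1,-1.3,118],[0,0,0]],
    [0.3,[1,-1.3,118],[0,0,0]],
    [0.2,[1,-1.3,118],[0,0,0]],
    [0.1,[1,-1.3,118],[0,0,0]],
    [0.1,[1,-1.3,118],[0,0,0]],
    [0.1,[1,-1.3,118],[0,0,0]],
    [0.1,[1,-1.3,118],[0,0,0]],
    [0.1,[1,-1.3,118],[0,0,0]],
  ],
  squeeze=25,
)

```text
time_s: 16.45
tcp_pos: [0.6255, 0.2746, 0.0514]
eef_rot: [-180.0, -0.0, 29.0]
contact_force: [0.6, -0.1, -1.1]
gripper_width: 0.0211
gripper_force: 0.0
```

Request:
carry_out(
  deltas=[
    [0.1,[0,0,0],[0,0,0]],
    [0.1,[0,0,0],[0,0,0]],
    [0.1,[0,0,-15],[0,0,0]],
    [0.1,[0,0,-50],[0,0,0]],
    [0.1,[0,0,-90],[0,0,0]],
    [0.1,[0,0,-120],[0,0,0]],
    [0.1,[0,0,-130],[0,0,0]],
    [0.1,[0,0,-130],[0,0,0]],
    [0.1,[0,0,-130],[0,0,0]],
  ],
)

```text
time_s: 17.35
tcp_pos: [0.6247, 0.2743, 0.1803]
eef_rot: [-180.0, 0.1, 29.0]
contact_force: [0.1, -0.2, -2.2]
gripper_width: 0.0186
gripper_force: 25.0
```

```bash
python3 go.py .578 .0103 .18 29
```

```text
mm [-168.8  208.3    0.5] rv [-0.0004  0.0014 -0.0002] t 17.35 w 0.0186
```

Request:
carry_out(
  deltas=[
    [0.1,[-12,15,0],[0,0,0]],
    [0.1,[-35,43,0],[0,0,0]],
    [0.1,[-60,74,0],[0,0,0]],
    [0.1,[-85,105,0],[0,0,0]],
    [0.1,[-110,136,0],[0,0,0]],
    [0.1,[-135,166,0],[0,0,0]],
    [0.1,[-155,191,0],[0,0,0]],
    [0.1,[-166,205,0],[0,0,0]],
    [0.1,[-169,208,0],[0,0,0]],
    [0.1,[-169,208,0],[0,0,0]],
    [0.1,[-169,208,20],[0,0,0]],
    [0.1,[-169,208,20],[0,0,0]],
  ],
)

```text
time_s: 18.55
tcp_pos: [0.577, 0.0114, 0.1586]
eef_rot: [-179.9, 0.2, 29.0]
contact_force: [0.3, 0.2, -1.1]
gripper_width: 0.0189
gripper_force: 25.0
```

```bash
python3 - <<'E'
from go import *
go(.578,.0103,.0575,29); snap('side','s7'); snap('wrist','w7')
a=cv2.imread('pics/s7.png')[60:260,130:330];b=cv2.imread('pics/w7.png')
cv2.imwrite('pics/c7.png',np.hstack([cv2.resize(a,(384,384)),cv2.resize(b,(410,384))[:, :410]]))
E
```

```text
mm [  0.8   1.6 101.1] rv [-0.0016  0.0041  0.0004] t 18.55 w 0.0189
```

View pics/c7.png

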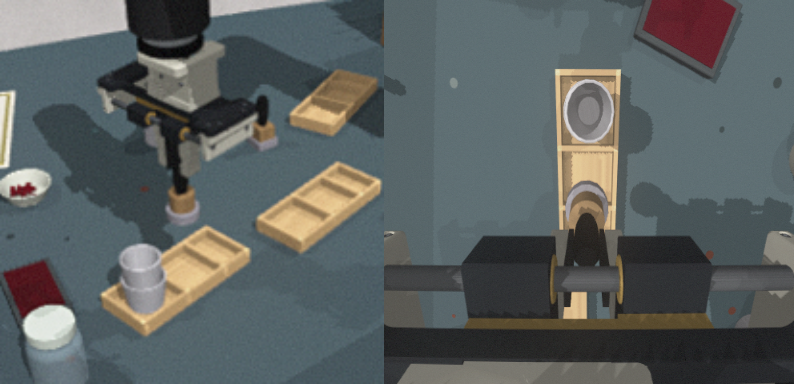

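The side view shows the wide seal hanging upright above the middle bay, and the nested cups upright in the large bay. Lowering now.

Request:
carry_out(
  deltas=[
    [0.1,[0.3,1,20],[0,0,0]],
    [0.1,[0.3,1,45],[0,0,0]],
    [0.1,[0.3,1,65],[0,0,0]],
    [0.1,[0.3,1,80],[0,0,0]],
    [0.1,[0.3,1,90],[0,0,0]],
    [0.1,[0.3,1,95],[0,0,0]],
    [0.1,[0.3,1,98],[0,0,0]],
    [0.1,[0.3,1,100],[0,0,0]],
    [0.1,[0.3,1,100],[0,0,0]],
    [0.1,[0.3,1,100],[0,0,0]],
  ],
)

```text
time_s: 19.65
tcp_pos: [0.5796, 0.01, 0.0617]
eef_rot: [180.0, -0.0, 29.0]
contact_force: [-0.7, 0.1, -0.2]
gripper_width: 0.0189
gripper_force: 25.0
```

Request:
carry_out(
  deltas=[
    [0.1,[0,0,1.5],[0,0,0]],
    [0.1,[0,0,3],[0,0,0]],
    [0.1,[0,0,4],[0,0,0]],
    [0.1,[0,0,4],[0,0,0]],
    [0.1,[0,0,4],[0,0,0]],
  ],
)

```text
time_s: 20.15
tcp_pos: [0.5793, 0.0099, 0.0573]
eef_rot: [180.0, -0.0, 29.0]
contact_force: [0.5, -0.8, -0.0]
gripper_width: 0.0191
gripper_force: 25.0
```

Request:
carry_out(
  deltas=[
    [0.1,[0,0,0.6],[0,0,0]],
    [0.1,[0,0,0.6],[0,0,0]],
    [0.3,[0,0,0.6],[0,0,0]],
    [0.5,[0,0,0.6],[0,0,0]],
    [0.7,[0,0,0.6],[0,0,0]],
    [0.7,[0,0,0.6],[0,0,0]],
    [0.7,[0,0,-20],[0,0,0]],
    [0.7,[0,0,-60],[0,0,0]],
    [0.7,[0,0,-110],[0,0,0]],
    [0.7,[0,0,-120],[0,0,0]],
    [0.7,[0,0,-120],[0,0,0]],
  ],
)

```text
time_s: 21.25
tcp_pos: [0.5807, 0.0104, 0.18]
eef_rot: [179.9, -0.3, 29.0]
contact_force: [0.5, 0.0, -0.8]
gripper_width: 0.0613
gripper_force: 0.0
```

```bash
python3 - <<'E'
from go import *
snap('wrist','w8'); P=near('w8',(.579,.01),.04,.088,.105); print(len(P),P.mean(0),np.ptp(P,axis=0))
go(.524,.3625,.18,29)
E
```

```text
311 [0.58025072 0.00964411 0.09528632] [0.01932527 0.01921183 0.01002355]
mm [ 122.2 -335.1   -1.8] rv [ 0.     -0.0021 -0.0001] t 21.3 w 0.0614
```

Request:
carry_out(
  deltas=[
    [0.8,[122,-335,0],[0,0,0]],
    [0.8,[122,-335,0],[0,0,0]],
    [0.8,[122,-335,0],[0,0,0]],
    [0.8,[122,-335,0],[0,0,0]],
    [0.8,[122,-335,0],[0,0,0]],
    [0.8,[122,-335,0],[0,0,0]],
    [0.8,[122,-335,0],[0,0,0]],
    [0.8,[122,-335,0],[0,0,0]],
    [0.8,[122,-335,0],[0,0,0]],
    [0.8,[122,-335,0],[0,0,0]],
    [0.8,[122,-335,0],[0,0,0]],
    [0.8,[122,-335,0],[0,0,0]],
  ],
)

```text
time_s: 22.5
tcp_pos: [0.5239, 0.3608, 0.1773]
eef_rot: [-180.0, 0.0, 28.9]
contact_force: [0.5, 0.3, 0.7]
gripper_width: 0.0699
gripper_force: 0.0
```

```bash
python3 - <<'E'
from go import *
snap('wrist','w9'); P=near('w9',(.524,.3625),.04,.088,.1); print(len(P),P.mean(0),np.ptp(P,axis=0)); P=near('w9',(.524,.3625),.04,.016,.023); print(circ(P),len(P))
go(.524,.3625,.051,29)
E
```

```text
134 [0.52362414 0.36282523 0.09062461] [0.01231565 0.01226859 0.00477008]
[0.52285787 0.36259014 0.01086949] 83
mm [  0.8  -1.3 126.4] rv [-0.0001 -0.0002 -0.0015] t 22.55 w 0.0702
```

Request:
carry_out(
  deltas=[
    [0.8,[0.5,-1.3,30],[0,0,0]],
    [0.8,[0.5,-1.3,65],[0,0,0]],
    [0.8,[0.5,-1.3,98],[0,0,0]],
    [0.8,[0.5,-1.3,118],[0,0,0]],
    [0.6,[0.5,-1.3,125],[0,0,0]],
    [0.4,[0.5,-1.3,126],[0,0,0]],
    [0.3,[0.5,-1.3,126],[0,0,0]],
    [0.26,[0.5,-1.3,126],[0,0,0]],
    [0.22,[0.5,-1.3,126],[0,0,0]],
    [0.18,[0.5,-1.3,126],[0,0,0]],
    [0.14,[0.5,-1.3,126],[0,0,0]],
    [0.1,[0.5,-1.3,126],[0,0,0]],
  ],
  squeeze=15,
)

```text
time_s: 23.75
tcp_pos: [0.5235, 0.3636, 0.0515]
eef_rot: [-180.0, -0.0, 29.0]
contact_force: [-0.5, -1.2, 1.2]
gripper_width: 0.0151
gripper_force: 15.0
```

Request:
carry_out(
  deltas=[
    [0.05,[0,0,0],[0,0,0]],
    [0.05,[0,0,0],[0,0,0]],
    [0.05,[0,0,0],[0,0,0]],
    [0.05,[0,0,0],[0,0,0]],
    [0.05,[0,0,-15],[0,0,0]],
    [0.05,[0,0,-50],[0,0,0]],
    [0.05,[0,0,-90],[0,0,0]],
    [0.05,[0,0,-120],[0,0,0]],
    [0.05,[0,0,-130],[0,0,0]],
    [0.05,[0,0,-130],[0,0,0]],
    [0.05,[0,0,-130],[0,0,0]],
  ],
  squeeze=25,
)

```text
time_s: 24.85
tcp_pos: [0.5225, 0.363, 0.1796]
eef_rot: [180.0, 0.1, 29.0]
contact_force: [-0.8, 0.1, -1.5]
gripper_width: 0.0148
gripper_force: 25.0
```

```bash
python3 go.py .5275 -.0177 .18 29
```

```text
mm [-180.1  335.4   -0. ] rv [ 0.0001  0.0022 -0.0003] t 24.85 w 0.0148
```

Request:
carry_out(
  deltas=[
    [0.05,[-8,15,0],[0,0,0]],
    [0.05,[-25,46,0],[0,0,0]],
    [0.05,[-45,84,0],[0,0,0]],
    [0.05,[-65,121,0],[0,0,0]],
    [0.05,[-85,158,0],[0,0,0]],
    [0.05,[-105,196,0],[0,0,0]],
    [0.05,[-125,233,0],[0,0,0]],
    [0.05,[-145,270,0],[0,0,0]],
    [0.05,[-162,302,0],[0,0,0]],
    [0.05,[-174,324,0],[0,0,0]],
    [0.05,[-180,335,0],[0,0,0]],
    [0.05,[-180,335,0],[0,0,0]],
  ],
)

```text
time_s: 26.05
tcp_pos: [0.5274, -0.0185, 0.1801]
eef_rot: [-180.0, 0.1, 28.9]
contact_force: [0.4, -0.4, -1.4]
gripper_width: 0.0146
gripper_force: 25.0
```

Request:
carry_out(
  deltas=[
    [0.05,[0,0,0],[0,0,0]],
    [0.05,[0,0,15],[0,0,0]],
    [0.05,[0,0,30],[0,0,0]],
    [0.05,[0,0,30],[0,0,0]],
    [0.05,[0,0,30],[0,0,0]],
  ],
)

```text
time_s: 26.55
tcp_pos: [0.5283, -0.0161, 0.1512]
eef_rot: [180.0, 0.0, 29.1]
contact_force: [0.2, -0.4, -0.5]
gripper_width: 0.015
gripper_force: 25.0
```

```bash
python3 - <<'E'
from go import *
go(.5275,-.0177,.0575,29); snap('side','s10'); snap('wrist','w10')
a=cv2.imread('pics/s10.png')[60:260,150:350];b=cv2.imread('pics/w10.png')
cv2.imwrite('pics/c10.png',np.hstack([cv2.resize(a,(384,384)),cv2.resize(b,(410,384))]))
E
```

```text
mm [-1.4  1.  93.7] rv [0.0001 0.0009 0.0013] t 26.55 w 0.015
```

View pics/c10.png

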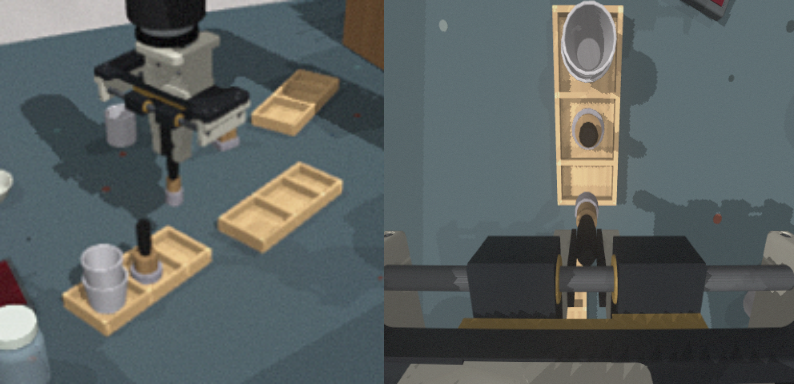

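The side view shows the seal upright over the caddy, and the wide seal and the cups seated. In the wrist view the small bay's corners are about (558,163), (620,163), (558,204) and (620,204). I'll check that bay's position by ray casting.

```bash
python3 - <<'E'
from go import *
k=512/410
p=plane('w10',[[(x-384)*k,y] for x,y in((558,163),(620,163),(558,204),(620,204))],.022); print(p,p.mean(0))
E
```

```text
[[ 0.52729231  0.02686354  0.022     ]
 [ 0.56853421 -0.04740682  0.022     ]
 [ 0.48481637  0.00527325  0.022     ]
 [ 0.52791289 -0.07231848  0.022     ]] [ 0.52713894 -0.02189713  0.022     ]
```

Request:
carry_out(
  deltas=[
    [0.05,[-1.2,1,20],[0,0,0]],
    [0.05,[-1.2,1,42],[0,0,0]],
    [0.05,[-1.2,1,60],[0,0,0]],
    [0.05,[-1.2,1,74],[0,0,0]],
    [0.05,[-1.2,1,83],[0,0,0]],
    [0.05,[-1.2,1,88],[0,0,0]],
    [0.05,[-1.2,1,91],[0,0,0]],
    [0.05,[-1.2,1,91],[0,0,0]],
    [0.05,[-1.2,1,91],[0,0,0]],
  ],
)

```text
time_s: 27.55
tcp_pos: [0.5282, -0.0181, 0.0608]
eef_rot: [180.0, -0.1, 29.0]
contact_force: [0.1, 0.2, -0.6]
gripper_width: 0.0149
gripper_force: 25.0
```

Request:
carry_out(
  deltas=[
    [0.05,[0,0,1.5],[0,0,0]],
    [0.05,[0,0,2.5],[0,0,0]],
    [0.05,[0,0,3.3],[0,0,0]],
    [0.05,[0,0,3.3],[0,0,0]],
    [0.05,[0,0,3.3],[0,0,0]],
  ],
)

```text
time_s: 28.05
tcp_pos: [0.5283, -0.0182, 0.0575]
eef_rot: [180.0, -0.1, 29.0]
contact_force: [-1.1, -0.1, 5.3]
gripper_width: 0.0142
gripper_force: 25.0
```

Contact at the expected height. Releasing.

Request:
carry_out(
  deltas=[
    [0.1,[0,0,0],[0,0,0]],
    [0.2,[0,0,0],[0,0,0]],
    [0.3,[0,0,0],[0,0,0]],
    [0.45,[0,0,0],[0,0,0]],
    [0.6,[0,0,0],[0,0,0]],
    [0.6,[0,0,-10],[0,0,0]],
    [0.6,[0,0,-40],[0,0,0]],
    [0.6,[0,0,-80],[0,0,0]],
    [0.6,[0,0,-120],[0,0,0]],
    [0.6,[0,0,-140],[0,0,0]],
    [0.6,[0,0,-140],[0,0,0]],
    [0.6,[0,0,-140],[0,0,0]],
  ],
)

```text
time_s: 29.25
tcp_pos: [0.5277, -0.0181, 0.1977]
eef_rot: [-180.0, -0.1, 29.0]
contact_force: [0.9, -0.0, -0.6]
gripper_width: 0.0527
gripper_force: 0.0
```

```bash
python3 - <<'E'
from go import *
snap('wrist','w11'); snap('side','s11')
for c,z in(((.528,-.018),.09),((.579,.01),.09),((.643,.046),.078)):
    for t in('w11','s11'):
        P=near(t,c,.035,z,.11); print(t,len(P),P.mean(0).round(4),P[:,2].max())
a=cv2.imread('pics/s11.png')[100:250,150:350];b=cv2.imread('pics/w11.png')
cv2.imwrite('pics/c11.png',np.hstack([cv2.resize(a,(450,338),interpolation=2),cv2.resize(b,(340,338))]))
E
```

```text
w11 170 [ 0.5286 -0.0185  0.0955] 0.09840832696041989
s11 26 [ 0.5295 -0.0176  0.0949] 0.09991564690138356
w11 323 [0.5792 0.009  0.0955] 0.09953485084583943
s11 39 [0.581  0.0125 0.0951] 0.09955489940135046
w11 737 [0.647  0.046  0.0821] 0.0853729252180382
s11 115 [0.6417 0.0451 0.0821] 0.08679634806852556
```

View pics/c11.png

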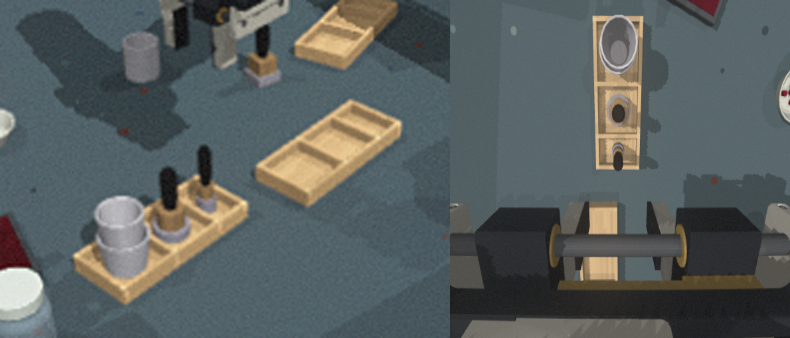

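Everything stands upright and seated in the caddy: cups at (122,235), wide seal at (170,205) and narrow seal at (205,175) in the side view. The measured tops match the expected heights of 82 mm for the cups and 96 mm for both seals. Handing in.

```bash
python3 -c "
from plant import r
print(r.close_job())"
```

```text
the job is handed in; nothing more can be done
None
```

The sealing kit is put away in the leftmost caddy: nested cups in the large bay, wide seal in the middle, narrow seal in the small bay, all upright and seated at the expected heights, and the job was handed in at about 29 s of the 118 s allowed (the result was not reported back).

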